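# Feel out the thread hand and unscrew the blender's blade unit

### The arm

A 6-joint arm with a two-finger parallel gripper is mounted at the origin on the work surface. World frame = base frame: x ahead of the robot, y to its left, z up, the work surface at z = 0. Lengths are in m, angles in rad, forces in N, time in s.
With the tool pointing down it reaches from about 0.275 to 0.825 m from the base axis. Payload 5.2 kg.
Tool frame: the origin (TCP) lies at the very end of the fingers, on their centre line; the grasp point (between the pads) lies 19 mm behind it; z points along the fingers, y is the line along which they close (so a half turn about z gives the same grasp; the last joint's range is limited). The gripper opens to 93 mm and grips with 3 to 60 N. Pads are 15 mm wide; open, the fingers measure 128 mm over their backs; the gripper's body (75 mm by 188 mm) begins 65 mm behind the grasp point.
Start: joints at [-1.469, 0.259, 1.535, -0, 1.348, -0.203], TCP at [0.165, -0.525, 0.219] pointing down, gripper open.
Joint ranges: [-3.14, 3.14], [-0.91, 2.08], [0.19, 2.58], [-1.22, 4.36], [0.22, 2.71], [-3.12, 3.12]. Speed limits (rad/s): [2.57, 2.57, 3.14, 3.14, 3.14, 3.14].

### API

Orientations are given as [roll, pitch, yaw] about the fixed x, y, z axes, in that order (R = Rz(yaw) Ry(pitch) Rx(roll)).
In Python, from rig import robot gives the robot as it stands. The module is installed in compiled form; this text tells all that it offers.
- The arm moves only by the tool carry_out, never from a script. Its argument "commands" is a list of rows, each a list of 5 numbers: the closure, from 0 (fully open) to 1 (shut), then the shift along the tool's x, y, z in cm, then the turn about the tool's z in units of 5 degrees (1.0 is 5 degrees). In form: [[grip, x, y, z, spin], ...]. A call has 1 to 12 rows; each row is the pose to reach, as a shift and turn from the pose commanded when the call began, along the tool's axes at that moment; what a row does not reach only later rows make up. A row lasts 1/12 s, in which the tool goes at most 41.7 mm and 7.16 degrees, less where a joint would pass 70% of its speed; a pose out of reach is approached as far as the arm can. A call with a gripper value outside its range is refused whole. The fingers move at their own pace and stop on an object; the grip force is fixed at half the most. Time passes only in rows, so rows that repeat a pose let the fingers close. It gives the time, the measured TCP pose, the force, the opening and the grip force at its end, in the units of the state.
- robot.get_obs(): the state, without advancing time (a new reading comes with each control period).
- robot.snapshot(name): name is "side" or "top" or "wrist"; returns the picture (384x512x3 uint8, red, green, blue); there is no depth.
- robot.camera_params(name): a dict with "intrinsics" (3x3 intrinsics, pixels), "xyz" and "orientation" of the camera in the world; the wrist camera has in their place "tool_from_camera" (4x4, takes a point from camera to tool coordinates, whose origin is the TCP and whose axes are the flange's). Camera axes: x right, y up, looking along -z (the intrinsics and any distortion apply to the point x, -y, -z); pixel columns grow to the right and rows downward; lengths in m; the calibration is good to about 2 mm. The wrist camera is an equidistant fisheye: a pixel r from the principal point sees the ray r / f radians off the axis. A picture is of the moment at which its call begins: read the wrist's pose just before it. camera_params takes no time and is no camera call.
- robot.close_job(): hands the job in; it is judged then, once.
Trained networks look in the newest picture that a camera, given by its name, has taken for a name from the list of things; names that differ only in an ending like _2 or _b are one class to them, and where a whole thing is asked for, a point or a joint stands for the part that bears it (a point fixed in the world has none). Each returns a list of dicts, best first, with "score" (0 to 1); they miss things now and then, are a little off and sometimes report something else, mostly with a low value. They report only what shows in the picture. A call takes as long as a camera call. They do not tell look-alikes from the thing itself.
- robot.search_frame(name, camera): "at" ([column, row] as shares, 0 to 1, of the picture: columns of its width, rows of its height, amid what is visible of it).
- robot.cut_out(name, camera): "pixels" (384x512 bool, what is visible of it) and "at" ([column, row] as shares, 0 to 1, of the picture: columns of its width, rows of its height, amid what is visible of it).
The state is a dict: "time_s": time; "joint_positions": joint angles; "qvel": joint speeds; "joint_torque": joint torques, N m; "eef_pos": TCP position; "ee_rot": TCP orientation; "force": force on the tool from outside, world axes, zero at the start; "moment": the same for the moment, N m; "gripper_width": opening from 0.0 (shut) to 1.0 (fully open); "grasp_force": force on a finger pad.
Only numpy, scipy, OpenCV 4.12 (cv2) and the standard library are available. Lean on these libraries where they do the work, as an engineer would, in place of code of your own. Each camera call takes 0.05 s, during which the arm holds its last target. There are 200 camera calls.

### The job

The blender jar is draining mouth-down in the black dish crate with its blade unit still screwed on top, and nobody remembers which way this one unscrews. Take hold of the collar and turn it gently both ways first until you have felt which way comes up against the glass stop (do not force it there, the glass chips); then turn it the other way until the thread lets go and lift it straight off without pulling on the glass. Set it down gently, blades down, on the mouth of the upright blue cup, and leave the cup standing and all the other washing-up where it is.

Things in the scene. Friction and masses are not known exactly. Their poses are not given: they have to be found in the camera images.
- collar (a point): Blade unit, one loose rigid piece of 130 to 210 g. This point is on its axis, half-way up the white ribbed collar to be gripped: 62 mm across, from 18 mm below this point (top of the foot flange) to 18 mm above. On top a rubber drive star, 30 mm across, to 30 mm above the point. Below, a stem with blades within 20 mm of the axis, down to 42 mm below the point. z up, along the thread's axis.
- flange (a point): Centre of the underside of the blade unit's round foot flange, 22 mm straight below the collar's point. The flange is 80 mm across and 4 mm thick, open inside 57 mm where it fits over the jar's neck. This underside is what rests on the cup's rim in the end.
- jar_neck (a point): Centre of the upper rim of the jar's glass neck, on the thread's axis, z up; at the start 2 mm above the collar's point. The three-start thread advances 18 mm a turn: the collar climbs 0.05 mm a degree as it unscrews. Its hand is not marked. A springy rubber gasket under the collar makes it stiff: 0.2 to 0.7 N m either way, less as it climbs (standing still between small steps, much less is read).
- neck_stop: Small glass stop on the neck inside the collar, 25 mm from the axis (its origin is the jar's). It ends the tightening turn, 4 to 15 degrees from the start; 0.1 N m beyond the drag puts about 4 N on it and it chips above 40 N. The thread lets go 61 to 90 degrees back from the stop (77 is mid-way); there the collar lifts straight off. Past 92 it meets the stop's back.
- jar: Clear glass blender jar, upside down in the crate, held by its handle between two prongs; it does not move. Origin at the centre of its mouth, on the crate's floor; 112 mm wide there, 165 mm high to the neck rim, z up; handle on its +x side, within 93 mm of the axis. The gasket presses collar and neck with some 30 N of contact; 30 N more of pull, push or levering is too much for the glass.
- blue_cup_rim (a point): Centre of the mouth of the upright, empty blue plastic cup standing on the plank beside the crate (on either side); loose, 70 g, 95 mm high, 72 mm across at the rim outside and 66 mm inside. z up.
- crate: Black dish crate on the plank, 300 mm (x) by 440 mm (y) and 115 mm high; origin at the centre of its underside. Fixed. Its lid section covers the -y end.
- ladle: Steel ladle lying across the crate's rim near its +y end; origin at mid-handle.
- saucepan: Aluminium saucepan, 134 mm across and 70 mm high, standing in the crate on the jar's +y side, its handle rising over the front rim to 160 mm above the plank; origin at the centre of its base.
- steel_tumbler: Steel tumbler, 70 mm across, 110 mm high, upright on the plank on the other side of the crate from the blue cup; origin at the centre of its base.
- blue_cup2: The second blue cup, upside down inside the crate under the lid section; origin at the centre of its mouth. Leave it.
Things that resemble listed ones, but are neither listed nor needed, are in the scene too. Leave any red look-alike of the part that bears collar alone. Leave any pink look-alike of the part that bears blue_cup_rim alone.

How it is judged:
By the outcome, as a careful person would: the job done as asked, in the order asked, and still so for the second after the job is handed in, with the robot touching nothing.
It also fails if it takes over 58 s, if anything falls off the work surface, if the arm or the gripper's body presses on something with over 40 N, if the wrist force passes 120 N, or if a joint passes its speed limit or range.

## Working session

There is one attempt and no reset: what is moved stays moved. The work goes in short steps, Python scripts to look and compute and a tool call to move; the robot and the scene stay as the last step left them, time stands still between calls to the robot, and variables do not carry over. Pictures are saved under pics/ and viewed, at most 10 in all, crops included, and the job is handed in when it is done.

Besides the shell and the picture viewer there is one more tool, called after "Emit:" as name(argument=value, ...) on one line, values as JSON. carry_out: Moves the arm, as the interface text tells. Its arguments: {"type":"object","properties":{"commands":{"type":"array","items":{"type":"array","items":{"type":"number"}}}},"required":["commands"]}

```bash
mkdir -p pics; cat > h.py <<'E'
import numpy as np, cv2
from rig import robot
from scipy.spatial.transform import Rotation as R
def save(im,n): cv2.imwrite('pics/'+n,cv2.cvtColor(im,cv2.COLOR_RGB2BGR))
E
python3 - <<'E'
from h import *
o=robot.get_obs(); print(o)
a=robot.snapshot('top');b=robot.snapshot('side');
save(a,'top0.png');save(b,'side0.png')
for c in('top','side','wrist'):
  print(c,robot.camera_params(c))
for c in('top','side'):
  for n in('collar','blue_cup_rim','jar','crate','saucepan','steel_tumbler'):
    print(c,n,[(round(d['score'],2),np.round(np.array(d['at'])*[512,384],1)) for d in robot.search_frame(n,c)])
E
```

```text
{'time_s': 0.0, 'joint_positions': array([-1.46880236e+00,  2.59345212e-01,  1.53608012e+00, -5.54591833e-06,
        1.34802445e+00, -2.02843100e-01]), 'qvel': array([-0.0021136 , -0.00027478, -0.00059522, -0.00104122,  0.00127779,
        0.00060066]), 'joint_torque': array([-1.48198433e-04, -4.37309682e+01, -2.83999622e+01,  7.17393123e-02,
        4.09601256e-02, -1.41301862e-04]), 'eef_pos': array([ 0.16501568, -0.52407729,  0.21781773]), 'ee_rot': array([-3.13977251e+00, -3.68832093e-04,  3.04837966e-01]), 'force': array([0.60724335, 0.63742962, 0.40922459]), 'moment': array([-0.01270195, -0.03326624,  0.03948759]), 'grasp_force': 0.0, 'gripper_width': 1.0021550950323441}
top {'intrinsics': array([[372.53234771,   0.        , 254.93865003],
       [  0.        , 372.53234771, 188.32506313],
       [  0.        ,   0.        ,   1.        ]]), 'xyz': array([0.40298811, 0.06100267, 0.97373114]), 'orientation': array([ 0.1250366 , -0.01315424, -1.58946401])}
side {'intrinsics': array([[413.34482449,   0.        , 259.50945562],
       [  0.        , 413.34482449, 201.20932862],
  
[... 702 characters left out ...]
]])}
top collar [(0.82, array([251.8, 259.1])), (0.79, array([272.5, 166.4])), (0.7, array([266.3, 185.8]))]
top blue_cup_rim [(0.91, array([129.2, 201.1])), (0.9, array([ 98. , 250.4]))]
top jar [(0.74, array([265.4, 184.2]))]
top crate [(0.89, array([278.7, 146.5]))]
top saucepan [(0.61, array([208.6, 155.5]))]
top steel_tumbler [(0.6, array([380.1, 211.2]))]
side collar [(0.97, array([280.2, 208.7])), (0.84, array([195.4, 243.1]))]
side blue_cup_rim [(0.79, array([203.8, 147.6]))]
side jar [(0.58, array([290. , 230.8]))]
side crate [(0.76, array([310.1, 258.7])), (0.59, array([279.7, 205.5]))]
side saucepan [(0.84, array([294.3, 190.7]))]
side steel_tumbler [(0.91, array([251. , 337.3]))]
```

View pics/top0.png

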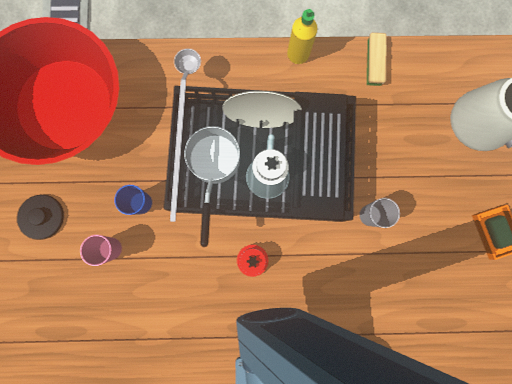

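View pics/side0.png

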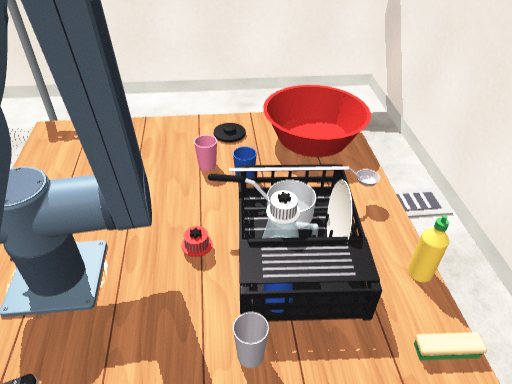

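The top view shows the white collar with its drive star at (271,164), the red look-alike at (252,260), the blue cup at (131,199), the pink cup at (98,250), and the tumbler at (381,212). In the side view the white collar is at (284,205), the red one at (197,241), and the blue cup at (245,160). The second blue cup shows under the lid at (278,297). I choose the white collar in the crate and the upright blue cup on the +y side.

```bash
cat >> h.py <<'E'
def ray(cam,px,obs=None):
    P=robot.camera_params(cam);K=P['intrinsics'];x=(px[0]-K[0,2])/K[0,0];y=(px[1]-K[1,2])/K[1,1]
    if cam=='wrist':
        r=np.hypot(x,y);s=np.sin(r)/r if r>1e-9 else 1
        d=np.array([x*s,-y*s,-np.cos(r)]);T=P['tool_from_camera'];Rt=R.from_euler('xyz',obs['ee_rot'])
        return Rt.apply(T[:3,3])+obs['eef_pos'],Rt.apply(T[:3,:3]@d)
    d=R.from_euler('xyz',P['orientation']).apply([x,-y,-1]);return P['xyz'],d/np.linalg.norm(d)
def atz(cam,px,z,obs=None):
    o,d=ray(cam,px,obs);return o+d*(z-o[2])/d[2]
def tri(*rs):
    A=[];b=[]
    for o,d in rs: M=np.eye(3)-np.outer(d,d);A.append(M);b.append(M@o)
    x=np.linalg.lstsq(np.vstack(A),np.hstack(b),rcond=None)[0]
    return x,[np.linalg.norm(M@x-bb) for M,bb in zip(A,b)]
E
python3 - <<'E'
from h import *
print('star',tri(ray('top',(271.5,163.5)),ray('side',(284,196.5))))
print('red',tri(ray('top',(252.5,260.5)),ray('side',(197,233))))
for z in(.19,.2,.21):print(z,atz('top',(271.5,163.5),z))
print('cup',atz('top',(126,199),.095),'base tum',atz('top',(372,213),0))
print('tumrim',atz('top',(385,213),.11))
for c in((167,207),(352,219),(177,88),(355,96)):print('crate',atz('top',c,.115))
print('panhandle end',atz('top',(205,245),.16), 'pan',atz('top',(212,153),.08))
for n,c in(('blue_cup_rim','top'),('collar','top')):
  for d in robot.cut_out(n,c):
    y,x=np.nonzero(d['pixels']);print(n,c,d['score'],x.min(),x.max(),y.min(),y.max())
o=robot.get_obs();im=robot.snapshot('top');save(cv2.resize(im[110:290,80:320],None,fx=3,fy=3,interpolation=2),'c1.png')
E
```

```text
star (array([0.55231587, 0.01323722, 0.203802  ]), [np.float64(0.0007458729227963722), np.float64(0.0007458729227954957)])
red (array([0.34329715, 0.05601186, 0.06012704]), [np.float64(0.0011026174852325223), np.float64(0.001102617485232097)])
0.19 [0.5542202  0.01242162 0.19      ]
0.2 [0.55229055 0.01304149 0.2       ]
0.21 [0.55036091 0.01366136 0.21      ]
cup [0.49301827 0.35190959 0.095     ] base tum [ 0.45466528 -0.25998759  0.        ]
tumrim [ 0.4482836  -0.25411839  0.11      ]
crate [0.47083203 0.25090301 0.115     ]
crate [ 0.43556443 -0.17493601  0.115     ]
crate [0.75631146 0.23005133 0.115     ]
crate [ 0.73054233 -0.19732258  0.115     ]
panhandle end [0.38372453 0.15838303 0.16      ] pan [0.6038616  0.15044321 0.08      ]
blue_cup_rim top 0.86 114 150 185 214
blue_cup_rim top 0.64 80 120 235 265
collar top 0.78 252 288 149 184
```

View pics/c1.png

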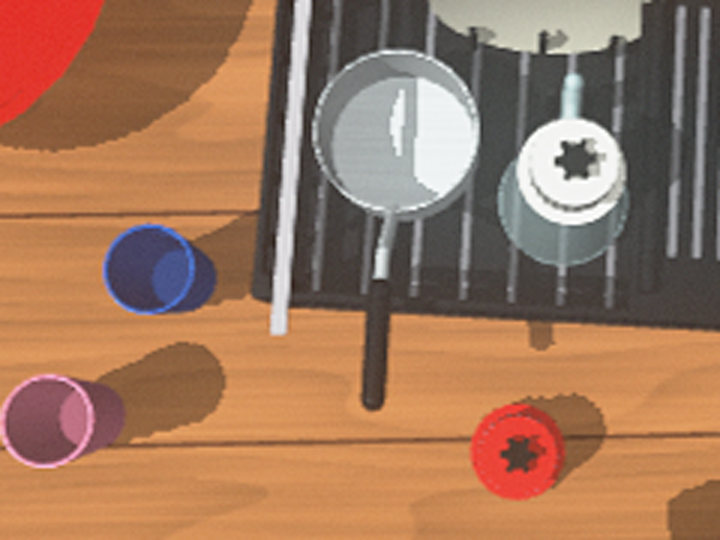

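The crop confirms the white collar with its dark star at (575,160) on the glass jar, distinct from the red one at (517,455). The empty upright blue cup, rim at (149,269), is distinct from the pink one. I move above the collar.

Emit:
carry_out(commands=[[0, 3, -2.3, -1, -1], [0, 7, -5.2, -2.5, -2], [0, 10, -7.5, -4, -3], [0, 13, -9.7, -5, -4], [0, 16, -12, -6, -5], [0, 19, -14.2, -6, -6], [0, 22, -16.4, -6, -7], [0, 25, -18.7, -6, -8], [0, 28, -21, -6, -9], [0, 31, -23.2, -6, -9], [0, 34, -25.4, -6, -9], [0, 37, -27.7, -6, -9]])

```text
time_s: 1.85
eef_pos: [0.4357, -0.1477, 0.279]
ee_rot: [3.141, 0.0, 1.09]
force: [0.3, -0.7, -0.1]
gripper_width: 1.0
grasp_force: 0.0
```

Emit:
carry_out(commands=[[0, 3, 0.4, 0, 0], [0, 6, 0.8, 0, 0], [0, 9, 1.3, 0, 0], [0, 12, 1.7, 0, 0], [0, 15, 2.1, 0, 0], [0, 18, 2.5, 0, 0], [0, 19.8, 2.8, 0, 0], [0, 19.8, 2.8, 0, 0], [0, 19.8, 2.8, 0, 0]])

```text
time_s: 2.6
eef_pos: [0.5512, 0.0138, 0.2783]
ee_rot: [-3.141, 0.001, 1.092]
force: [0.9, 0.3, 0.4]
gripper_width: 1.001
grasp_force: 0.0
```

```bash
python3 - <<'E'
from h import *
o=robot.get_obs();im=robot.snapshot('wrist');save(im,'w1.png')
print(o['eef_pos'],o['ee_rot'],o['joint_positions'])
for d in robot.cut_out('collar','wrist'):
    y,x=np.nonzero(d['pixels']);print(d['score'],x.min(),x.max(),y.min(),y.max())
E
```

```text
[0.55124391 0.01380284 0.27827886] [-3.14096582e+00  6.65046910e-04  1.09233567e+00] [-1.76975224e-01  2.29245395e-01  1.42856168e+00 -4.50594322e-04
  1.48458162e+00  3.01524623e-01]
0.77 107 157 173 224
0.73 226 304 146 227
```

View pics/w1.png

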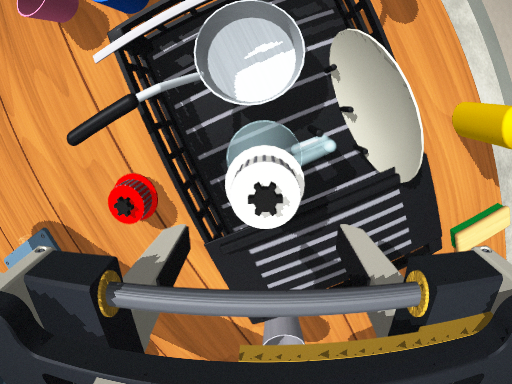

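The wrist view shows the white collar's drive star at (265,199) and the crate. The red unit is at (133,198), the saucepan at (250,52), and the fingers lie at either side. I now localise the star with all three cameras.

```bash
python3 - <<'E'
from h import *
o=robot.get_obs()
rw=ray('wrist',(265.5,199.5),o)
print(tri(ray('top',(271.6,163.4)),ray('side',(284,196.5)),rw))
for z in(.195,.204,.21):print(z,rw[0]+rw[1]*(z-rw[0][2])/rw[1][2])
im=cv2.imread('pics/w1.png');s=cv2.imread('pics/side0.png')
a=cv2.resize(im[130:245,205:325],(480,460),interpolation=2);b=cv2.resize(s[180:226,258:310],None,fx=6,fy=6,interpolation=2)
c=np.zeros((460,800,3),np.uint8);c[:,:480]=a;c[:276,488:800]=b;cv2.imwrite('pics/c2.png',c)
E
```

```text
(array([0.5525702 , 0.01226279, 0.20471476]), [np.float64(0.0012787031184180806), np.float64(0.00028218452659509505), np.float64(0.001087786488107221)])
0.195 [0.55177187 0.00842265 0.195     ]
0.204 [0.55310314 0.01114979 0.204     ]
0.21 [0.55399065 0.01296788 0.21      ]
```

View pics/c2.png

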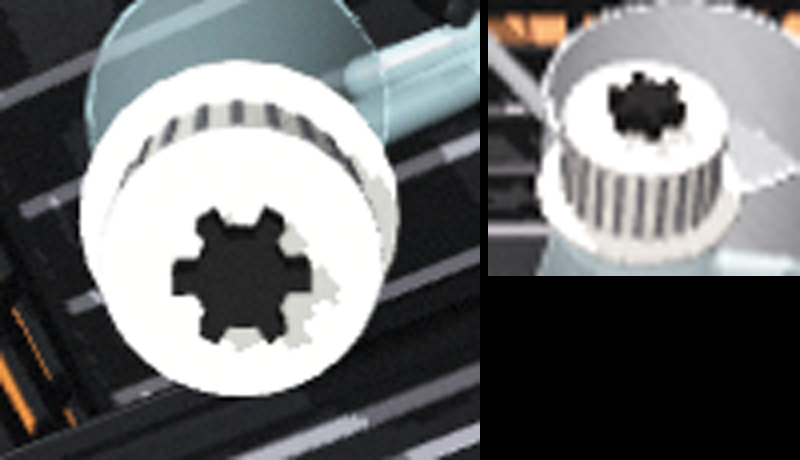

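Emit:
carry_out(commands=[[0, -0.1, 0.2, 2, 0], [0, -0.1, 0.2, 4, 0], [0, -0.1, 0.2, 6, 0], [0, -0.1, 0.2, 8, 0], [0, -0.1, 0.2, 9.5, 0], [0.1, -0.1, 0.2, 10.5, 0], [0.2, -0.1, 0.2, 11.2, 0], [0.26, -0.1, 0.2, 11.6, 0], [0.26, -0.1, 0.2, 11.6, 0], [0.26, -0.1, 0.2, 11.6, 0], [0.26, -0.1, 0.2, 11.6, 0]])

```text
time_s: 3.62
eef_pos: [0.5532, 0.0113, 0.1636]
ee_rot: [3.14, -0.001, 1.09]
force: [0.7, 0.2, -0.5]
gripper_width: 0.745
grasp_force: 0.0
```

```bash
python3 - <<'E'
from h import *
o=robot.get_obs();im=robot.snapshot('wrist');b=robot.snapshot('side')
print(o['eef_pos'],o['ee_rot'],o['force'],o['moment'],o['gripper_width'],o['joint_positions'])
c=np.zeros((520,800,3),np.uint8);c[:512,:][:,:400]=0
c[:400,:400]=cv2.resize(im[100:300,165:365],(400,400));c[:400,400:]=cv2.resize(b[160:240,240:320],(400,400),interpolation=2);save(c[:400],'c3.png')
E
```

```text
[0.55318143 0.01125745 0.16362255] [ 3.13992812e+00 -5.12922256e-04  1.09013271e+00] [ 0.6533299   0.15447369 -0.46037567] [-0.05146891 -0.02315729  0.048257  ] 0.745392558704439 [-1.81269525e-01  3.06124666e-01  1.60989590e+00 -8.87494002e-07
  1.22383032e+00  2.99394818e-01]
```

View pics/c3.png

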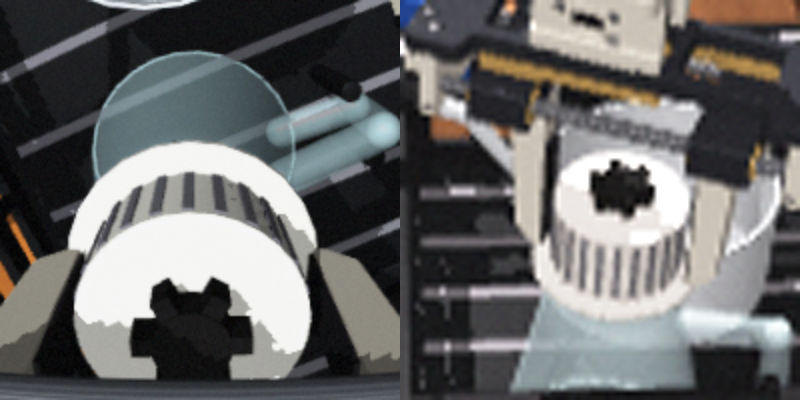

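The wrist crop shows the collar centred between the open fingers at (193,290), with tips beside the ribs and above the flange. The side crop agrees. I close gently, watching the force.

Emit:
carry_out(commands=[[0.3, -0.1, 0, 0, 0], [0.31, -0.1, 0, 0, 0], [0.32, -0.1, 0, 0, 0], [0.325, -0.1, 0, 0, 0], [0.33, -0.1, 0, 0, 0], [0.33, -0.1, 0, 0, 0]])

```text
time_s: 4.22
eef_pos: [0.5518, 0.0108, 0.1627]
ee_rot: [-3.141, 0.0, 1.09]
force: [-1.9, 0.1, 0.1]
gripper_width: 0.67
grasp_force: 0.9
```

Emit:
carry_out(commands=[[0.31, 0.05, 0, 0, 0], [0.31, 0.1, 0, 0, 0], [0.325, 0.1, -0.02, 0, 0], [0.335, 0.1, -0.02, 0, 0], [0.34, 0.1, -0.02, 0, 0], [0.35, 0.1, -0.02, 0, 0], [0.36, 0.1, -0.02, 0, 0]])

```text
time_s: 4.8
eef_pos: [0.5521, 0.0118, 0.1626]
ee_rot: [-3.141, -0.0, 1.09]
force: [-0.7, 1.7, 0.6]
gripper_width: 0.658
grasp_force: 30.0
```

```bash
cat > s.py <<'E'
from h import *
o=robot.get_obs();Rt=R.from_euler('xyz',o['ee_rot'])
print('t',round(o['time_s'],2),'pos',np.round(o['eef_pos'],4),'yaw',round(np.degrees(o['ee_rot'][2]),2),'Ft',np.round(Rt.inv().apply(o['force']),1),'Mt',np.round(Rt.inv().apply(o['moment']),3),'gw',round(o['gripper_width'],3),'gf',round(o['grasp_force'],1),'q6',round(o['joint_positions'][5],3), 'tau6',round(o['joint_torque'][5],3))
E
python3 s.py
```

```text
t 4.8 pos [0.5521 0.0118 0.1626] yaw 62.47 Ft [ 1.2 -1.4 -0.6] Mt [0.359 0.129 0.015] gw 0.658 gf 30.0 q6 0.3 tau6 -0.012
```

Emit:
carry_out(commands=[[0.36, 0, 0, 0, 0.15], [0.36, 0, 0, 0, 0.3], [0.36, 0, 0, 0, 0.45], [0.36, 0, 0, 0, 0.6]])

```text
time_s: 5.13
eef_pos: [0.5524, 0.0115, 0.1627]
ee_rot: [3.142, 0.0, 1.037]
force: [-1.1, 0.9, 2.5]
gripper_width: 0.659
grasp_force: 30.0
```

```bash
python3 s.py
```

```text
t 5.13 pos [0.5524 0.0115 0.1627] yaw 59.39 Ft [ 0.2 -1.4 -2.5] Mt [ 0.312  0.014 -0.217] gw 0.659 gf 30.0 q6 0.353 tau6 0.027
```

Emit:
carry_out(commands=[[0.36, 0, 0, 0, -0.15], [0.36, 0, 0, 0, -0.3], [0.36, 0, 0, 0, -0.45], [0.36, 0, 0, 0, -0.6], [0.36, 0, 0, 0, -0.75], [0.36, 0, 0, 0, -0.9]])

```text
time_s: 5.63
eef_pos: [0.5525, 0.0115, 0.1625]
ee_rot: [3.142, -0.0, 1.117]
force: [-1.2, 1.5, -1.7]
gripper_width: 0.661
grasp_force: 30.0
```

```bash
python3 s.py
```

```text
t 5.63 pos [0.5525 0.0115 0.1625] yaw 64.02 Ft [ 0.8 -1.7  1.7] Mt [0.116 0.071 0.412] gw 0.661 gf 30.0 q6 0.272 tau6 -0.182
```

Emit:
carry_out(commands=[[0.36, 0, 0, 0.003, -0.12], [0.36, 0, 0, 0.006, -0.24], [0.36, 0, 0, 0.009, -0.36]])

```text
time_s: 5.88
eef_pos: [0.5525, 0.0115, 0.1625]
ee_rot: [3.141, -0.0, 1.149]
force: [-0.2, 1.3, -0.8]
gripper_width: 0.66
grasp_force: 30.0
```

```bash
python3 s.py
```

```text
t 5.88 pos [0.5525 0.0115 0.1625] yaw 65.82 Ft [ 1.1 -0.7  0.8] Mt [0.022 0.099 0.376] gw 0.66 gf 30.0 q6 0.241 tau6 -0.25
```

Emit:
carry_out(commands=[[0.36, 0, 0, 0.003, -0.12], [0.36, 0, 0, 0.006, -0.24]])

```text
time_s: 6.05
eef_pos: [0.5525, 0.0114, 0.1624]
ee_rot: [3.141, 0.0, 1.17]
force: [0.9, 1.5, -2.2]
gripper_width: 0.658
grasp_force: 30.0
```

```bash
python3 s.py
```

```text
t 6.05 pos [0.5525 0.0114 0.1624] yaw 67.02 Ft [1.7 0.2 2.2] Mt [-0.056  0.06   0.45 ] gw 0.658 gf 30.0 q6 0.22 tau6 -0.269
```

Emit:
carry_out(commands=[[0.36, 0, 0, 0.002, -0.08], [0.36, 0, 0, 0.004, -0.16], [0.36, 0, 0, 0.006, -0.24]])

```text
time_s: 6.3
eef_pos: [0.5525, 0.0115, 0.1624]
ee_rot: [3.141, 0.0, 1.19]
force: [1.2, 0.7, -2.1]
gripper_width: 0.661
grasp_force: 30.0
```

```bash
python3 s.py
```

```text
t 6.3 pos [0.5525 0.0115 0.1624] yaw 68.2 Ft [1.1 0.8 2.1] Mt [-0.152  0.032  0.406] gw 0.661 gf 30.0 q6 0.199 tau6 -0.344
```

Emit:
carry_out(commands=[[0.36, 0, 0, 0.003, -0.12], [0.36, 0, 0, 0.006, -0.24]])

```text
time_s: 6.47
eef_pos: [0.5525, 0.0115, 0.1623]
ee_rot: [3.141, -0.0, 1.212]
force: [1.4, 0.6, -3.7]
gripper_width: 0.66
grasp_force: 30.0
```

```bash
python3 s.py
```

```text
t 6.47 pos [0.5525 0.0115 0.1623] yaw 69.42 Ft [1.  1.1 3.7] Mt [-0.193  0.046  0.532] gw 0.66 gf 30.0 q6 0.178 tau6 -0.295
```

Emit:
carry_out(commands=[[0.36, 0, 0, 0.003, -0.12], [0.36, 0, 0, 0.006, -0.24]])

```text
time_s: 6.63
eef_pos: [0.5525, 0.0115, 0.1623]
ee_rot: [3.141, 0.0, 1.233]
force: [0.9, 0.3, -3.2]
gripper_width: 0.661
grasp_force: 30.0
```

```bash
python3 s.py
```

```text
t 6.63 pos [0.5525 0.0115 0.1623] yaw 70.62 Ft [0.6 0.7 3.2] Mt [-0.241  0.026  0.49 ] gw 0.661 gf 30.0 q6 0.157 tau6 -0.324
```

Emit:
carry_out(commands=[[0.36, 0, 0, 0.003, -0.12], [0.36, 0, 0, 0.006, -0.24]])

```text
time_s: 6.8
eef_pos: [0.5525, 0.0115, 0.1622]
ee_rot: [3.141, 0.0, 1.254]
force: [1.2, 0.3, -3.1]
gripper_width: 0.662
grasp_force: 30.0
```

```bash
python3 s.py
```

```text
t 6.8 pos [0.5525 0.0115 0.1622] yaw 71.82 Ft [0.6 1.  3.1] Mt [-0.232  0.022  0.555] gw 0.662 gf 30.0 q6 0.136 tau6 -0.341
```

Emit:
carry_out(commands=[[0.36, 0, 0, 0.003, -0.1], [0.36, 0, 0, 0.006, -0.2]])

```text
time_s: 6.97
eef_pos: [0.5525, 0.0115, 0.1622]
ee_rot: [3.141, 0.0, 1.271]
force: [2.0, -0.1, -4.0]
gripper_width: 0.66
grasp_force: 30.0
```

```bash
python3 s.py
```

```text
t 6.97 pos [0.5525 0.0115 0.1622] yaw 72.81 Ft [0.5 1.9 4. ] Mt [-0.286  0.026  0.491] gw 0.66 gf 30.0 q6 0.119 tau6 -0.385
```

Emit:
carry_out(commands=[[0.36, 0, 0, 0.003, -0.1], [0.36, 0, 0, 0.007, -0.2]])

```text
time_s: 7.13
eef_pos: [0.5524, 0.0115, 0.1621]
ee_rot: [3.142, 0.0, 1.288]
force: [0.8, 0.2, -3.6]
gripper_width: 0.657
grasp_force: 30.0
```

```bash
python3 s.py
```

```text
t 7.13 pos [0.5524 0.0115 0.1621] yaw 73.81 Ft [0.5 0.7 3.6] Mt [-0.301  0.031  0.467] gw 0.657 gf 30.0 q6 0.101 tau6 -0.384
```

Emit:
carry_out(commands=[[0.36, 0, 0, 0.003, -0.1], [0.36, 0, 0, 0.006, -0.2]])

```text
time_s: 7.3
eef_pos: [0.5524, 0.0115, 0.1621]
ee_rot: [3.142, 0.0, 1.306]
force: [2.0, -0.3, -3.6]
gripper_width: 0.659
grasp_force: 30.0
```

```bash
python3 s.py
```

```text
t 7.3 pos [0.5524 0.0115 0.1621] yaw 74.81 Ft [0.2 2.  3.6] Mt [-0.38   0.001  0.524] gw 0.659 gf 30.0 q6 0.084 tau6 -0.392
```

Emit:
carry_out(commands=[[0.36, 0, 0, 0.003, -0.1], [0.36, 0, 0, 0.006, -0.2]])

```text
time_s: 7.47
eef_pos: [0.5525, 0.0115, 0.162]
ee_rot: [3.141, 0.0, 1.323]
force: [1.9, -0.5, -3.7]
gripper_width: 0.659
grasp_force: 30.0
```

```bash
python3 s.py
```

```text
t 7.47 pos [0.5525 0.0115 0.162 ] yaw 75.81 Ft [-0.   1.9  3.7] Mt [-0.345 -0.064  0.614] gw 0.659 gf 30.0 q6 0.067 tau6 -0.45
```

Emit:
carry_out(commands=[[0.36, 0, 0, 0.001, -0.06], [0.36, 0, 0, 0.003, -0.12]])

```text
time_s: 7.63
eef_pos: [0.5524, 0.0114, 0.162]
ee_rot: [3.142, 0.0, 1.333]
force: [1.6, 0.1, -4.3]
gripper_width: 0.658
grasp_force: 30.0
```

```bash
python3 s.py
```

```text
t 7.63 pos [0.5524 0.0114 0.162 ] yaw 76.39 Ft [0.5 1.5 4.3] Mt [-0.427 -0.053  0.571] gw 0.658 gf 30.0 q6 0.057 tau6 -0.574
```

Emit:
carry_out(commands=[[0.36, 0, 0, 0.001, -0.06], [0.36, 0, 0, 0.003, -0.12]])

```text
time_s: 7.8
eef_pos: [0.5524, 0.0113, 0.162]
ee_rot: [3.141, 0.0, 1.344]
force: [1.6, -1.0, -3.3]
gripper_width: 0.66
grasp_force: 30.0
```

```bash
python3 s.py
```

```text
t 7.8 pos [0.5524 0.0113 0.162 ] yaw 76.98 Ft [-0.6  1.8  3.3] Mt [-0.411 -0.217  0.696] gw 0.66 gf 30.0 q6 0.046 tau6 -0.633
```

Emit:
carry_out(commands=[[0.36, 0, 0, 0, -0.06], [0.36, 0, 0, 0, -0.12]])

```text
time_s: 7.97
eef_pos: [0.5524, 0.0112, 0.162]
ee_rot: [3.141, 0.0, 1.354]
force: [1.0, -2.4, -4.3]
gripper_width: 0.657
grasp_force: 30.0
```

```bash
python3 s.py
```

```text
t 7.97 pos [0.5524 0.0112 0.162 ] yaw 77.58 Ft [-2.1  1.5  4.3] Mt [-0.391 -0.352  0.803] gw 0.657 gf 30.0 q6 0.036 tau6 -0.698
```

Torque rose steadily from about 0.5 to 0.8 N m with a growing off-axis moment. That is the glass stop, in the negative spin direction, so positive spin unscrews. I back off and unscrew, following the climb.

Emit:
carry_out(commands=[[0.36, 0, 0, 0, 0.15], [0.36, 0, 0, -0.001, 0.35], [0.36, 0, 0, -0.006, 0.6], [0.36, 0, 0, -0.012, 0.85], [0.36, 0, 0, -0.018, 1.1], [0.36, 0, 0, -0.024, 1.35], [0.36, 0, 0, -0.03, 1.6], [0.36, 0, 0, -0.037, 1.85], [0.36, 0, 0, -0.043, 2.1]])

```text
time_s: 8.72
eef_pos: [0.552, 0.0119, 0.1624]
ee_rot: [-3.141, -0.0, 1.168]
force: [-1.1, -1.1, -0.7]
gripper_width: 0.655
grasp_force: 30.0
```

```bash
python3 s.py
```

```text
t 8.72 pos [0.552  0.0119 0.1624] yaw 66.94 Ft [-1.4 -0.6  0.7] Mt [ 0.159 -0.14  -0.319] gw 0.655 gf 30.0 q6 0.221 tau6 -0.011
```

Emit:
carry_out(commands=[[0.36, 0, 0, -0.007, 0.3], [0.36, 0, 0, -0.015, 0.6], [0.36, 0, 0, -0.022, 0.9], [0.36, 0, 0, -0.03, 1.2], [0.36, 0, 0, -0.037, 1.5], [0.36, 0, 0, -0.045, 1.8], [0.36, 0, 0, -0.052, 2.1], [0.36, 0, 0, -0.06, 2.4], [0.36, 0, 0, -0.067, 2.7], [0.36, 0, 0, -0.075, 3.0], [0.36, 0, 0, -0.082, 3.3], [0.36, 0, 0, -0.09, 3.6]])

```text
time_s: 9.72
eef_pos: [0.5525, 0.0125, 0.1633]
ee_rot: [-3.141, -0.001, 0.854]
force: [0.7, 0.8, -2.0]
gripper_width: 0.66
grasp_force: 30.0
```

```bash
python3 s.py
```

```text
t 9.72 pos [0.5525 0.0125 0.1633] yaw 48.92 Ft [1.1 0.1 2. ] Mt [ 0.147  0.221 -0.268] gw 0.66 gf 30.0 q6 0.536 tau6 -0.142
```

Emit:
carry_out(commands=[[0.36, 0, 0, -0.007, 0.3], [0.36, 0, 0, -0.015, 0.6], [0.36, 0, 0, -0.022, 0.9], [0.36, 0, 0, -0.03, 1.2], [0.36, 0, 0, -0.037, 1.5], [0.36, 0, 0, -0.045, 1.8], [0.36, 0, 0, -0.052, 2.1], [0.36, 0, 0, -0.06, 2.4], [0.36, 0, 0, -0.067, 2.7], [0.36, 0, 0, -0.075, 3.0], [0.36, 0, 0, -0.082, 3.3], [0.36, 0, 0, -0.09, 3.6]])

```text
time_s: 10.72
eef_pos: [0.5521, 0.0115, 0.1641]
ee_rot: [-3.141, 0.001, 0.539]
force: [-0.8, -1.2, -1.3]
gripper_width: 0.657
grasp_force: 30.0
```

```bash
python3 s.py
```

```text
t 10.72 pos [0.5521 0.0115 0.1641] yaw 30.91 Ft [-1.3  0.6  1.3] Mt [-0.126 -0.255 -0.215] gw 0.657 gf 30.0 q6 0.85 tau6 -0.211
```

Emit:
carry_out(commands=[[0.36, 0, 0, -0.007, 0.3], [0.36, 0, 0, -0.015, 0.6], [0.36, 0, 0, -0.022, 0.9], [0.36, 0, 0, -0.03, 1.2], [0.36, 0, 0, -0.037, 1.5], [0.36, 0, 0, -0.045, 1.8], [0.36, 0, 0, -0.052, 2.1], [0.36, 0, 0, -0.06, 2.4], [0.36, 0, 0, -0.067, 2.7], [0.36, 0, 0, -0.075, 3.0], [0.36, 0, 0, -0.082, 3.3]])

```text
time_s: 11.63
eef_pos: [0.5518, 0.012, 0.1649]
ee_rot: [-3.14, 0.001, 0.251]
force: [-1.7, 0.1, -1.7]
gripper_width: 0.661
grasp_force: 30.0
```

```bash
python3 s.py
```

```text
t 11.63 pos [0.5518 0.012  0.1649] yaw 14.4 Ft [-1.6 -0.5  1.7] Mt [ 0.093 -0.322 -0.085] gw 0.661 gf 30.0 q6 1.138 tau6 -0.325
```

Emit:
carry_out(commands=[[0.36, 0, 0, -0.007, 0.3], [0.36, 0, 0, -0.015, 0.6], [0.36, 0, 0, -0.022, 0.9], [0.36, 0, 0, -0.03, 1.2]])

```text
time_s: 11.97
eef_pos: [0.5518, 0.0123, 0.1653]
ee_rot: [-3.14, 0.001, 0.147]
force: [-2.8, 1.9, -1.1]
gripper_width: 0.662
grasp_force: 30.0
```

```bash
python3 s.py
```

```text
t 11.97 pos [0.5518 0.0123 0.1653] yaw 8.4 Ft [-2.5 -2.3  1.2] Mt [ 0.252 -0.297 -0.013] gw 0.662 gf 30.0 q6 1.243 tau6 -0.362
```

Emit:
carry_out(commands=[[0.36, 0, 0, -0.02, 0], [0.36, 0, 0, -0.04, 0], [0.36, 0, 0, -0.04, 0]])

```text
time_s: 12.22
eef_pos: [0.5518, 0.0123, 0.1654]
ee_rot: [-3.14, 0.001, 0.15]
force: [-2.0, 3.0, -0.8]
gripper_width: 0.659
grasp_force: 30.0
```

```bash
python3 s.py
```

```text
t 12.22 pos [0.5518 0.0123 0.1654] yaw 8.57 Ft [-1.5 -3.3  0.8] Mt [ 0.619 -0.343  0.012] gw 0.659 gf 30.0 q6 1.24 tau6 -0.012
```

Emit:
carry_out(commands=[[0.36, 0, 0, -0.005, 0.3], [0.36, 0, 0, -0.01, 0.6], [0.36, 0, 0, -0.015, 0.9], [0.36, 0, 0, -0.02, 1.2]])

```text
time_s: 12.55
eef_pos: [0.5519, 0.0123, 0.1657]
ee_rot: [-3.14, 0.001, 0.044]
force: [-2.1, 2.6, -1.9]
gripper_width: 0.658
grasp_force: 30.0
```

```bash
python3 s.py
```

```text
t 12.55 pos [0.5519 0.0123 0.1657] yaw 2.51 Ft [-2.  -2.7  1.9] Mt [ 0.673 -0.413 -0.09 ] gw 0.658 gf 30.0 q6 1.346 tau6 -0.346
```

Emit:
carry_out(commands=[[0.36, 0, 0, -0.03, 0], [0.36, 0, 0, -0.06, 0], [0.36, 0, 0, -0.08, 0]])

```text
time_s: 12.8
eef_pos: [0.5518, 0.0123, 0.1661]
ee_rot: [-3.14, 0.001, 0.046]
force: [-3.2, 5.3, -5.1]
gripper_width: 0.66
grasp_force: 30.0
```

```bash
python3 s.py
```

```text
t 12.8 pos [0.5518 0.0123 0.1661] yaw 2.61 Ft [-3.  -5.4  5.1] Mt [ 0.935 -0.214 -0.025] gw 0.66 gf 30.0 q6 1.344 tau6 -0.003
```

Emit:
carry_out(commands=[[0.36, 0, 0, 0.02, 0.3], [0.36, 0, 0, 0.02, 0.6], [0.36, 0, 0, 0.02, 0.9], [0.36, 0, 0, 0.02, 1.2]])

```text
time_s: 13.13
eef_pos: [0.5517, 0.0123, 0.1663]
ee_rot: [-3.14, 0.002, -0.06]
force: [-3.3, 5.0, -2.1]
gripper_width: 0.661
grasp_force: 30.0
```

```bash
python3 s.py
```

```text
t 13.13 pos [0.5517 0.0123 0.1663] yaw -3.46 Ft [-3.6 -4.8  2.1] Mt [ 0.969 -0.708 -0.105] gw 0.661 gf 30.0 q6 1.45 tau6 -0.313
```

Emit:
carry_out(commands=[[0.36, -0.01, -0.03, 0, 0], [0.36, -0.02, -0.05, -0.03, 0], [0.36, -0.02, -0.05, -0.06, 0]])

```text
time_s: 13.38
eef_pos: [0.5519, 0.0124, 0.1668]
ee_rot: [-3.141, 0.001, -0.059]
force: [-2.2, 4.1, -5.1]
gripper_width: 0.66
grasp_force: 30.0
```

```bash
python3 s.py
```

```text
t 13.38 pos [0.5519 0.0124 0.1668] yaw -3.4 Ft [-2.4 -4.   5.1] Mt [ 0.784 -0.456 -0.019] gw 0.66 gf 30.0 q6 1.45 tau6 0.05
```

Emit:
carry_out(commands=[[0.36, 0, -0.02, 0, 0.25], [0.36, 0, -0.02, 0, 0.5], [0.36, 0, -0.02, 0, 0.75]])

```text
time_s: 13.63
eef_pos: [0.5519, 0.0124, 0.1671]
ee_rot: [-3.141, 0.001, -0.127]
force: [-2.8, 4.3, -2.3]
gripper_width: 0.66
grasp_force: 30.0
```

```bash
python3 s.py
```

```text
t 13.63 pos [0.5519 0.0124 0.1671] yaw -7.3 Ft [-3.3 -3.9  2.3] Mt [ 0.694 -0.796 -0.027] gw 0.66 gf 30.0 q6 1.518 tau6 -0.252
```

Emit:
carry_out(commands=[[0.36, 0, 0, -0.03, 0], [0.36, 0, 0, -0.06, 0], [0.36, 0, 0, -0.06, 0]])

```text
time_s: 13.88
eef_pos: [0.5519, 0.0124, 0.1674]
ee_rot: [-3.141, 0.001, -0.126]
force: [-4.0, 4.3, -4.3]
gripper_width: 0.659
grasp_force: 30.0
```

```bash
python3 s.py
```

```text
t 13.88 pos [0.5519 0.0124 0.1674] yaw -7.25 Ft [-4.5 -3.8  4.3] Mt [ 0.743 -0.636 -0.079] gw 0.659 gf 30.0 q6 1.517 tau6 0.054
```

Emit:
carry_out(commands=[[0.36, 0, -0.02, 0, 0.25], [0.36, -0.01, -0.03, 0, 0.5], [0.36, -0.02, -0.03, 0, 0.75]])

```text
time_s: 14.13
eef_pos: [0.5519, 0.0126, 0.1678]
ee_rot: [3.142, 0.0, -0.193]
force: [-2.7, 4.5, -2.7]
gripper_width: 0.657
grasp_force: 30.0
```

```bash
python3 s.py
```

```text
t 14.13 pos [0.5519 0.0126 0.1678] yaw -11.08 Ft [-3.5 -3.9  2.7] Mt [ 0.604 -0.753 -0.112] gw 0.657 gf 30.0 q6 1.585 tau6 -0.251
```

Emit:
carry_out(commands=[[0.36, 0, 0, -0.04, 0], [0.36, 0, 0, -0.08, 0], [0.36, 0, 0, -0.08, 0]])

```text
time_s: 14.38
eef_pos: [0.5518, 0.0126, 0.1683]
ee_rot: [-3.142, 0.001, -0.192]
force: [-4.3, 4.0, -4.3]
gripper_width: 0.659
grasp_force: 30.0
```

```bash
python3 s.py
```

```text
t 14.38 pos [0.5518 0.0126 0.1683] yaw -10.98 Ft [-4.9 -3.1  4.3] Mt [ 0.617 -0.691 -0.041] gw 0.659 gf 30.0 q6 1.583 tau6 0.052
```

Emit:
carry_out(commands=[[0.36, -0.02, -0.03, -0.05, 0], [0.36, -0.04, -0.04, -0.1, 0], [0.36, -0.04, -0.04, -0.15, 0], [0.36, -0.04, -0.04, -0.15, 0]])

```text
time_s: 14.72
eef_pos: [0.5519, 0.0128, 0.1702]
ee_rot: [3.141, -0.0, -0.191]
force: [-3.0, 2.1, -3.9]
gripper_width: 0.663
grasp_force: 30.0
```

```bash
python3 s.py
```

```text
t 14.72 pos [0.5519 0.0128 0.1702] yaw -10.95 Ft [-3.3 -1.5  3.9] Mt [ 0.325 -0.539 -0.023] gw 0.663 gf 30.0 q6 1.583 tau6 0.018
```

It is free. I lift straight, slowly.

Emit:
carry_out(commands=[[0.36, -0.02, -0.01, -0.15, 0], [0.36, -0.03, -0.02, -0.3, 0], [0.36, -0.03, -0.02, -0.5, 0], [0.36, -0.03, -0.02, -0.7, 0], [0.36, -0.03, -0.02, -0.9, 0]])

```text
time_s: 15.13
eef_pos: [0.5519, 0.0131, 0.1795]
ee_rot: [3.141, -0.001, -0.191]
force: [-1.8, 1.1, -3.4]
gripper_width: 0.657
grasp_force: 30.0
```

```bash
python3 s.py
```

```text
t 15.13 pos [0.5519 0.0131 0.1795] yaw -10.94 Ft [-2.  -0.8  3.4] Mt [ 0.153 -0.28   0.001] gw 0.657 gf 30.0 q6 1.584 tau6 0.005
```

Emit:
carry_out(commands=[[0.36, 0, 0, -0.3, 0], [0.36, 0, 0, -0.7, 0], [0.36, 0, 0, -1.1, 0], [0.36, 0, 0, -1.5, 0], [0.36, 0, 0, -1.9, 0], [0.36, 0, 0, -2.4, 0]])

```text
time_s: 15.63
eef_pos: [0.5518, 0.0131, 0.2037]
ee_rot: [3.141, -0.001, -0.191]
force: [-0.1, -0.1, -1.4]
gripper_width: 0.659
grasp_force: 30.0
```

```bash
python3 s.py
```

```text
t 15.63 pos [0.5518 0.0131 0.2037] yaw -10.94 Ft [-0.1  0.1  1.4] Mt [ 0.036 -0.021  0.001] gw 0.659 gf 30.0 q6 1.584 tau6 0.0
```

Emit:
carry_out(commands=[[0.36, 0, 0, -1, 0], [0.36, 0, 0, -2.5, 0], [0.36, 0, 0, -4.5, 0], [0.36, 0, 0, -6.5, 0], [0.36, 0, 0, -8.5, 0], [0.36, 0, 0, -9.5, 0], [0.36, 0, 0, -10, 0]])

```text
time_s: 16.22
eef_pos: [0.5523, 0.0131, 0.3055]
ee_rot: [-3.142, -0.004, -0.191]
force: [-0.5, -0.8, -2.1]
gripper_width: 0.663
grasp_force: 30.0
```

```bash
python3 s.py; python3 - <<'E'
from h import *
im=robot.snapshot('top')
im0=cv2.imread('pics/top0.png')[:,:,::-1]
for nm,a in(('0',im0),('1',im)):
    hsv=cv2.cvtColor(np.ascontiguousarray(a),cv2.COLOR_RGB2HSV);m=cv2.inRange(hsv,(105,110,40),(130,255,255));m[:,:100]=0;m[:,165:]=0;m[:170]=0;m[230:]=0
    y,x=np.nonzero(m);print(nm,len(x),x.min(),x.max(),y.min(),y.max())
for p in((129.7,199.7),):print(atz('top',p,.095))
p=atz('top',(129.7,199.7),.095)
# side prediction check
P=robot.camera_params('side');v=R.from_euler('xyz',P['orientation']).inv().apply(p-P['xyz']);K=P['intrinsics'];print('side px',K[0,2]-K[0,0]*v[0]/v[2],K[1,2]+K[1,1]*v[1]/v[2])
for d in robot.cut_out('jar','top')[:1]:print(d['score'])
E
```

```text
t 16.22 pos [0.5523 0.0131 0.3055] yaw -10.93 Ft [-0.3  0.9  2.1] Mt [ 0.055 -0.004 -0.024] gw 0.663 gf 30.0 q6 1.583 tau6 0.0
0 282 115 144 185 214
1 282 115 144 185 214
[0.49120861 0.34318494 0.095     ]
side px 244.08807520329606 152.87770253999386
0.58
```

Emit:
carry_out(commands=[[0.36, -1, -1.7, 0, 0], [0.36, -2.6, -4.4, 0, 0], [0.36, -4.4, -7.4, 0, 0], [0.36, -6.2, -10.4, 0, 0], [0.36, -8, -13.4, 0, 0], [0.36, -9.8, -16.4, 0, 0], [0.36, -11.6, -19.4, 0, 0], [0.36, -13.4, -22.4, 0, 0], [0.36, -15.2, -25.4, 0, 0], [0.36, -16.8, -28.4, 0, 0], [0.36, -18, -30.4, 0, 0], [0.36, -18.5, -31.2, 0, 0]])

```text
time_s: 17.32
eef_pos: [0.4268, 0.3574, 0.3013]
ee_rot: [3.141, 0.003, -0.188]
force: [-0.5, -0.7, -1.2]
gripper_width: 0.657
grasp_force: 30.0
```

Emit:
carry_out(commands=[[0.36, 0, 0, 0, 0], [0.36, 0, 0, 0, 0], [0.36, 0, 0, 0, 0]])

```text
time_s: 17.57
eef_pos: [0.4294, 0.3534, 0.3024]
ee_rot: [3.14, 0.0, -0.192]
force: [0.9, 0.3, -1.7]
gripper_width: 0.662
grasp_force: 30.0
```

```bash
python3 s.py; python3 - <<'E'
from h import *
o=robot.get_obs();im=robot.snapshot('wrist');save(im,'w2.png')
hsv=cv2.cvtColor(np.ascontiguousarray(im),cv2.COLOR_RGB2HSV);m=cv2.inRange(hsv,(105,110,40),(130,255,255))
n,l,s,c=cv2.connectedComponentsWithStats(m);i=1+np.argmax(s[1:,4]);print(s[i],c[i])
# project cup estimate
P=robot.camera_params('wrist')
def proj(p):
    Rt=R.from_euler('xyz',o['ee_rot']);t=Rt.inv().apply(p-o['eef_pos']);T=P['tool_from_camera'];v=T[:3,:3].T@(t-T[:3,3]);v=np.array([v[0],-v[1],-v[2]]);th=np.arctan2(np.hypot(v[0],v[1]),v[2]);u=v[:2]/np.hypot(v[0],v[1])*th*297.3;return u+P['intrinsics'][:2,2]
a=np.linspace(0,2*np.pi,60)
for q in a[::5]:
    p=np.array([.4912+.036*np.cos(q),.3432+.036*np.sin(q),.095]);u=proj(p);cv2.circle(im,tuple(int(round(k)) for k in u),1,(255,255,0),-1)
print(proj(np.array([.4912,.3432,.095])))
u=proj(np.array([.4912,.3432,.095])).astype(int);y0=max(0,u[1]-65);x0=max(0,u[0]-85)
save(cv2.resize(im[y0:y0+130,x0:x0+170],None,fx=4,fy=4,interpolation=cv2.INTER_NEAREST),'c4.png');print(x0,y0)
E
```

```text
t 17.57 pos [0.4294 0.3534 0.3024] yaw -10.99 Ft [ 0.8 -0.5  1.7] Mt [ 0.085 -0.038  0.003] gw 0.662 gf 30.0 q6 2.251 tau6 -0.002
[ 232   89   57   57 2496] [260.01602564 116.91586538]
[260.65960205 117.86395642]
175 52
```

View pics/c4.png

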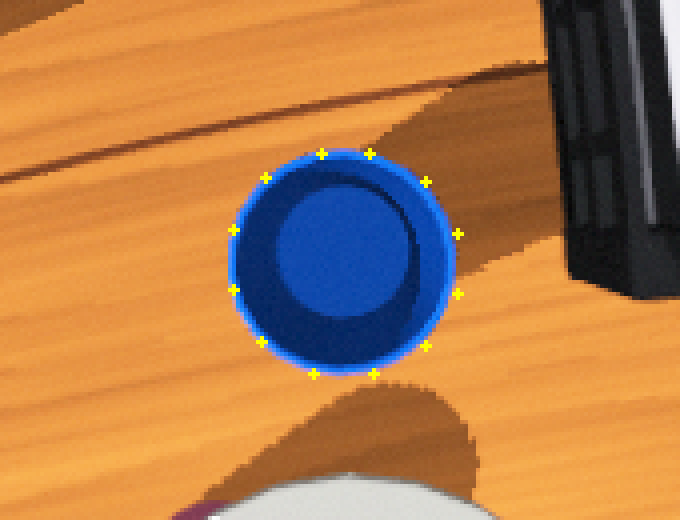

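The crop shows the blue rim centred at (342,261), against my projected ring at (344,264). That is under 1 mm of error. I go over it and down.

Emit:
carry_out(commands=[[0.36, 1.5, 0, 0, 0], [0.36, 3.5, -0.1, 0, 0], [0.36, 5.3, -0.2, 0, 0], [0.36, 6.3, -0.2, 0, 0], [0.36, 6.3, -0.2, 3, 0], [0.36, 6.3, -0.2, 6, 0], [0.36, 6.3, -0.2, 9, 0], [0.36, 6.3, -0.2, 12, 0], [0.36, 6.3, -0.2, 14, 0], [0.36, 6.3, -0.2, 15, 0], [0.36, 6.3, -0.2, 15.5, 0], [0.36, 6.3, -0.2, 15.5, 0]])

```text
time_s: 18.62
eef_pos: [0.4916, 0.3441, 0.1475]
ee_rot: [3.141, 0.001, -0.192]
force: [0.2, 0.1, -1.5]
gripper_width: 0.659
grasp_force: 30.0
```

```bash
sleep 0; python3 - <<'E'
from h import *
a=robot.snapshot('side');t=robot.snapshot('wrist')
c=np.zeros((400,800,3),np.uint8);c[:,:400]=cv2.resize(a[90:190,195:295],(400,400),interpolation=2);c[:,400:]=cv2.resize(t[110:310,160:360],(400,400));save(c,'c5.png')
E
python3 s.py
```

```text
t 18.72 pos [0.4925 0.3449 0.1495] yaw -10.96 Ft [-0.2  0.   2.7] Mt [ 0.057 -0.046 -0.001] gw 0.665 gf 30.0 q6 2.188 tau6 -0.002
```

View pics/c5.png

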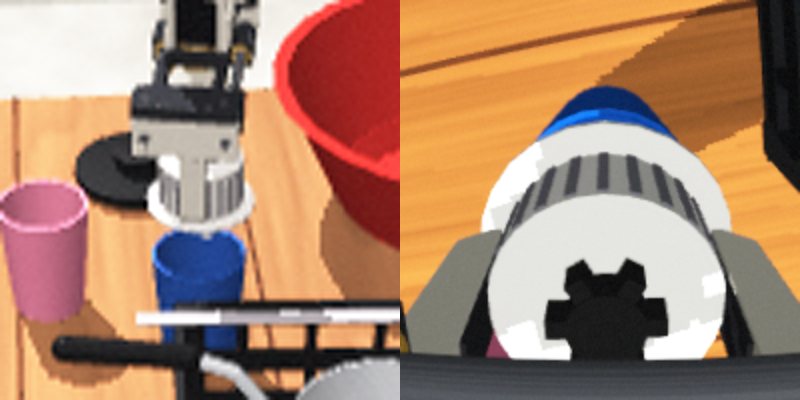

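The side crop shows the unit level above the blue cup. The wrist crop shows it squarely held with the cup behind and below. I continue down.

Emit:
carry_out(commands=[[0.36, 0, 0.15, 0.7, 0], [0.36, 0, 0.15, 1.5, 0], [0.36, 0, 0.15, 2.3, 0], [0.36, 0, 0.15, 3, 0], [0.36, 0, 0.15, 3.5, 0], [0.36, 0, 0.15, 3.7, 0], [0.36, 0, 0.15, 3.7, 0], [0.36, 0, 0.15, 3.7, 0]])

```text
time_s: 19.38
eef_pos: [0.4911, 0.3433, 0.1109]
ee_rot: [3.142, 0.0, -0.191]
force: [-0.2, 0.7, -2.4]
gripper_width: 0.664
grasp_force: 30.0
```

```bash
python3 s.py
```

```text
t 19.38 pos [0.4911 0.3433 0.1109] yaw -10.94 Ft [-0.3 -0.6  2.4] Mt [ 0.06 -0.03 -0.04] gw 0.664 gf 30.0 q6 2.186 tau6 0.0
```

Emit:
carry_out(commands=[[0.36, 0, 0, 0.1, 0], [0.36, 0, 0, 0.2, 0], [0.36, 0, 0, 0.3, 0], [0.36, 0, 0, 0.35, 0]])

```text
time_s: 19.72
eef_pos: [0.491, 0.3433, 0.1075]
ee_rot: [-3.141, -0.0, -0.191]
force: [-0.0, -0.6, -1.9]
gripper_width: 0.66
grasp_force: 30.0
```

```bash
python3 s.py
```

```text
t 19.72 pos [0.491  0.3433 0.1075] yaw -10.94 Ft [0.1 0.6 1.9] Mt [ 0.028 -0.053  0.018] gw 0.66 gf 30.0 q6 2.186 tau6 -0.0
```

Emit:
carry_out(commands=[[0.36, 0, 0, 0.05, 0], [0.36, 0, 0, 0.1, 0], [0.36, 0, 0, 0.1, 0]])

```text
time_s: 19.97
eef_pos: [0.491, 0.3432, 0.1064]
ee_rot: [3.142, 0.0, -0.191]
force: [-0.2, -0.2, -2.3]
gripper_width: 0.662
grasp_force: 30.0
```

```bash
python3 s.py
```

```text
t 19.97 pos [0.491  0.3432 0.1064] yaw -10.94 Ft [-0.2  0.2  2.3] Mt [0.04  0.012 0.007] gw 0.662 gf 30.0 q6 2.186 tau6 -0.0
```

Emit:
carry_out(commands=[[0.36, 0, 0, 0.05, 0], [0.36, 0, 0, 0.1, 0], [0.36, 0, 0, 0.1, 0]])

```text
time_s: 20.22
eef_pos: [0.491, 0.3432, 0.1054]
ee_rot: [3.141, 0.0, -0.191]
force: [-0.4, -0.2, -1.7]
gripper_width: 0.657
grasp_force: 30.0
```

```bash
python3 s.py
```

```text
t 20.22 pos [0.491  0.3432 0.1054] yaw -10.94 Ft [-0.4  0.2  1.7] Mt [-0.004  0.003  0.012] gw 0.657 gf 30.0 q6 2.186 tau6 -0.0
```

Emit:
carry_out(commands=[[0.36, 0, 0, 0.05, 0], [0.36, 0, 0, 0.05, 0]])

```text
time_s: 20.38
eef_pos: [0.491, 0.3432, 0.1049]
ee_rot: [3.142, 0.0, -0.191]
force: [-0.2, 0.4, -1.7]
gripper_width: 0.663
grasp_force: 30.0
```

```bash
python3 s.py
```

```text
t 20.38 pos [0.491  0.3432 0.1049] yaw -10.94 Ft [-0.3 -0.3  1.7] Mt [-0.026 -0.041  0.02 ] gw 0.663 gf 30.0 q6 2.186 tau6 -0.0
```

Not touching yet, so I continue in small steps.

Emit:
carry_out(commands=[[0.36, 0, 0, 0.05, 0], [0.36, 0, 0, 0.05, 0]])

```text
time_s: 20.55
eef_pos: [0.491, 0.3432, 0.1044]
ee_rot: [3.142, 0.0, -0.191]
force: [-0.1, -0.2, -2.2]
gripper_width: 0.658
grasp_force: 30.0
```

Emit:
carry_out(commands=[[0.36, 0, 0, 0.05, 0], [0.36, 0, 0, 0.05, 0]])

```text
time_s: 20.72
eef_pos: [0.491, 0.3433, 0.1039]
ee_rot: [3.142, 0.0, -0.191]
force: [-0.2, 0.5, -2.4]
gripper_width: 0.658
grasp_force: 30.0
```

Emit:
carry_out(commands=[[0.36, 0, 0, 0.05, 0], [0.36, 0, 0, 0.05, 0]])

```text
time_s: 20.88
eef_pos: [0.4909, 0.3432, 0.1034]
ee_rot: [3.142, 0.0, -0.191]
force: [0.0, 0.4, -1.7]
gripper_width: 0.661
grasp_force: 30.0
```

```bash
python3 s.py
```

```text
t 20.88 pos [0.4909 0.3432 0.1034] yaw -10.94 Ft [-0.  -0.4  1.7] Mt [0.121 0.02  0.004] gw 0.661 gf 30.0 q6 2.186 tau6 -0.0
```

Emit:
carry_out(commands=[[0.36, 0, 0, 0.05, 0], [0.36, 0, 0, 0.05, 0]])

```text
time_s: 21.05
eef_pos: [0.491, 0.3432, 0.1029]
ee_rot: [3.142, 0.0, -0.191]
force: [0.1, -0.3, -1.9]
gripper_width: 0.661
grasp_force: 30.0
```

Emit:
carry_out(commands=[[0.36, 0, 0, 0.05, 0], [0.36, 0, 0, 0.05, 0]])

```text
time_s: 21.22
eef_pos: [0.491, 0.3432, 0.1024]
ee_rot: [3.142, 0.0, -0.191]
force: [-0.2, 0.3, -2.6]
gripper_width: 0.66
grasp_force: 30.0
```

```bash
python3 s.py
```

```text
t 21.22 pos [0.491  0.3432 0.1024] yaw -10.94 Ft [-0.2 -0.2  2.6] Mt [ 0.066 -0.025  0.009] gw 0.66 gf 30.0 q6 2.186 tau6 -0.0
```

Emit:
carry_out(commands=[[0.36, 0, 0, 0.05, 0], [0.36, 0, 0, 0.05, 0]])

```text
time_s: 21.38
eef_pos: [0.4911, 0.3433, 0.1021]
ee_rot: [-3.141, -0.0, -0.191]
force: [0.6, -0.1, -1.9]
gripper_width: 0.662
grasp_force: 30.0
```

Emit:
carry_out(commands=[[0.36, 0, 0, 0.05, 0], [0.36, 0, 0, 0.05, 0]])

```text
time_s: 21.55
eef_pos: [0.4912, 0.3434, 0.102]
ee_rot: [-3.141, -0.001, -0.191]
force: [-1.1, -0.7, 2.3]
gripper_width: 0.664
grasp_force: 30.0
```

```bash
python3 s.py;python3 - <<'E'
from h import *
a=robot.snapshot('side');save(cv2.resize(a[110:190,205:285],(640,640)[:2],interpolation=2)[:600],'c6.png')
E
```

```text
t 21.55 pos [0.4912 0.3434 0.102 ] yaw -10.93 Ft [-0.9  0.9 -2.3] Mt [-0.044 -0.132  0.046] gw 0.664 gf 30.0 q6 2.186 tau6 -0.0
```

View pics/c6.png

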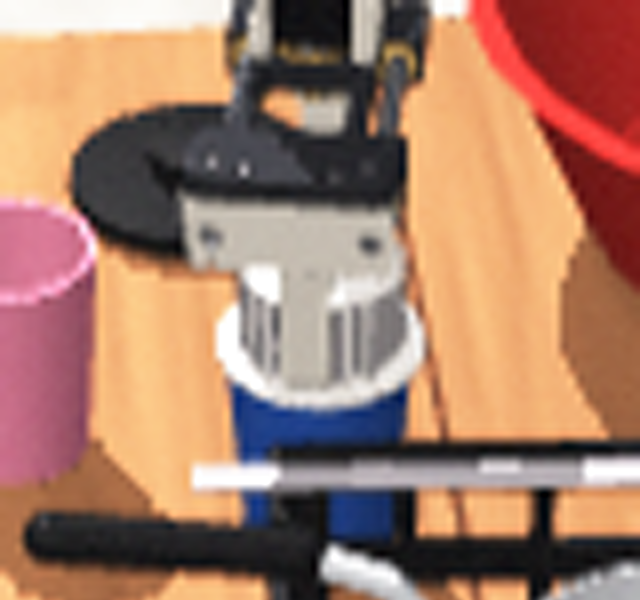

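Contact is felt (+4 N on the rim). The side crop shows the flange centred on the upright blue cup at (320,370). I release slowly and rise.

Emit:
carry_out(commands=[[0.34, 0, 0, 0, 0], [0.33, 0, 0, 0, 0], [0.32, 0, 0, 0, 0], [0.3, 0, 0, 0, 0], [0.26, 0, 0, 0, 0], [0.2, 0, 0, 0, 0], [0.15, 0, 0, 0, 0], [0.15, 0, 0, 0, 0], [0.15, 0, 0, 0, 0]])

```text
time_s: 22.35
eef_pos: [0.491, 0.3433, 0.1015]
ee_rot: [3.142, 0.0, -0.191]
force: [0.1, -0.9, 0.5]
gripper_width: 0.847
grasp_force: 0.0
```

```bash
python3 s.py
```

```text
t 22.35 pos [0.491  0.3433 0.1015] yaw -10.94 Ft [ 0.3  0.8 -0.5] Mt [ 0.061 -0.019  0.041] gw 0.847 gf 0.0 q6 2.186 tau6 -0.0
```

Emit:
carry_out(commands=[[0.15, 0, 0, -0.3, 0], [0.15, 0, 0, -1, 0], [0.15, 0, 0, -2, 0], [0.15, 0, 0, -4, 0], [0.15, 0, 0, -7, 0], [0.15, 0, 0, -10, 0], [0.15, 0, 0, -13, 0], [0.15, 0, 0, -15, 0], [0.15, -3, 0, -16, 0], [0.15, -6, 0, -16, 0], [0.15, -8, 0, -16, 0], [0.15, -8, 0, -16, 0]])

```text
time_s: 23.35
eef_pos: [0.4091, 0.3593, 0.2636]
ee_rot: [-3.14, -0.0, -0.188]
force: [0.9, -0.7, -0.5]
gripper_width: 0.848
grasp_force: 0.0
```

```bash
python3 s.py;python3 - <<'E'
from h import *
a=robot.snapshot('side');w=robot.snapshot('wrist')
c=np.zeros((384,800,3),np.uint8);c[:,:400]=cv2.resize(a[110:302,150:350],(400,384));c[:,400:]=cv2.resize(w[:300],(400,384))
save(c,'c7.png')
E
```

```text
t 23.35 pos [0.4091 0.3593 0.2636] yaw -10.79 Ft [1.  0.5 0.5] Mt [-0.011 -0.019  0.006] gw 0.848 gf 0.0 q6 2.274 tau6 0.311
```

View pics/c7.png

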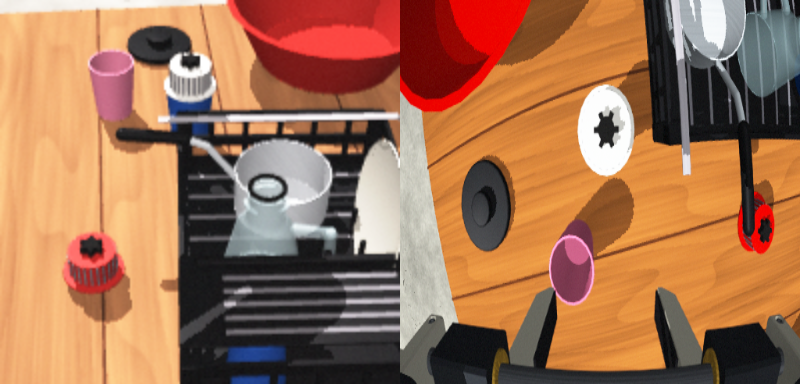

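The side crop shows the blade unit sitting level on the blue cup at (190,75) and the jar neck free at (268,188). The wrist crop shows it centred at (606,130), everything else in place, and the gripper clear.

```bash
python3 -c "
from rig import robot
print(robot.close_job())"
```

```text
the job is handed in; nothing more can be done
None
```

The blade unit is off the jar and sitting blades down and level on the upright blue cup; the job is handed in, and nothing else looked moved in the last pictures. The thread is left-handed: seen from above, anticlockwise came up against the glass stop, where I stopped at 0.8 N m (roughly 12 N on the stop), and clockwise unscrewed it.

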